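# Close the filter cover of the bench dust extractor and hold it down

### The job

Close the filter cover on top of the bench dust extractor: turn its winged quarter-turn fastener clockwise until the slot in the wing lines up with the two yellow marks on the cover. Then let go of it, press the raised free end of the cover down at its middle, between the two empty screw holes, until it lies flush, and finish while you are still holding it pressed against its frame, firmly but not harder than a hand's push, so that I can put the screws in. Leave the airflow dial, the dish of screws and everything else on the bench as they are.

Things in the scene. Friction and masses are not known exactly. Their poses are not given: they have to be found in the camera images.
- unit: The bench dust extractor, fixed: grey-green sheet-steel case 260 mm (its x) by 460 mm (its y), flat top deck 172 mm above the bench. Origin under its centre at bench height, z up. The filter cover lies on the deck with its fastener towards -y and its free end towards +y.
- cover: The grey sheet-steel filter cover, 212 mm (its x) by 295 mm (its y), 4 mm thick, on a black rubber seal. Origin on its underside below the fastener; it reaches from y = -45 mm to y = +250 mm (the free end). It pivots on the seal about an x axis through this origin: the seal holds the free end up by about 10 mm (0.045 rad), and about 9 N straight down at press brings it flush (level), where it stops metal on metal. Let go, it springs up again.
- press (a point): Point on the cover's top face at the middle of its free end, 225 mm along the cover's y from the fastener and 25 mm from the free edge. The two empty screw holes lie 85 mm to either side of it. Moves with the cover; with the cover flush it is 185 mm above the bench.
- fastener (a joint): Angle of the quarter-turn fastener (rad). It grows clockwise seen from above. At 0 the wing and its slot lie across the cover (along the cover's x), at 1.57 the slot lines up with the two yellow marks (along the cover's y); a stop is at 1.62. It stands at 0.15 to 0.55 at the start and stays where it is left (friction about 0.1 N m). It does not move up or down as it turns.
- fastener_grip (a point): Point on the fastener's axis at the height to grip, 23 mm above the cover's top face, 8 mm below the top of the wing. The wing is red, 46 mm long by 12 mm thick with a white-bottomed slot, 4 mm wide, along its top; x points along the wing (turns with it), z up (it leans with the cover by 0.045 rad). Pinch it across its thickness (along its y).
- airflow_pointer (a point): Tip of the pointer on top of the black airflow dial (36 mm across, 46 mm tall), which stands on the deck at x = -85 mm, y = -190 mm in the unit's frame. Not the fastener: to be left as it is set.
- dish: Small steel dish with two brass screws, 54 mm across, 14 mm tall, loose on the deck beyond the free end of the cover. Origin at its underside. Leave it there.
- screwdriver: Screwdriver with a red handle, lying on the bench on the far side of the extractor. Leave it there.
- jar: Glass jar with a steel lid, 72 mm across, 110 mm tall, on the bench. Origin at its underside. Leave it.
- gourd: Dried brown gourd, 100 mm across, 160 mm tall, standing on the bench. Origin at its underside. Leave it.
- tape: Roll of tan masking tape, 100 mm across, 25 mm tall, flat on the bench. Leave it.
- brush: Brush with a wooden handle lying on the bench. Leave it.
- wrench: Steel wrench lying on the bench. Leave it.

How it is judged:
On the way:
1. the fastener's slot lines up with the yellow marks (value of joint fastener above 1.42 rad), for 0.3 s.
At the end, for the whole second after the job is handed in: The fastener's slot lines up with the yellow marks (joint above 1.42 rad, within about 9 degrees), the middle of the cover's free end is flush (within 2 mm), and the fingers are still pressing on the cover with 6 to 60 N within 45 mm (seen from above) of the middle of its free end (value of joint fastener above 1.42 rad and z of press in the frame of unit below 0.187 m and contact force between the fingers and cover between 6 and 60 N and horizontal distance between the grasp point and press below 0.045 m); the arm keeps its last pose, push and grip.
It fails at once if the airflow dial is turned (distance of airflow_pointer from where it was at the start of the episode above 0.006 m).
It fails at once if the dish of screws is pushed (distance of dish from where it was at the start of the episode above 0.02 m).
It fails at once if something else on the bench is moved (distance of any of screwdriver, jar, gourd, tape, brush, wrench from where it was at the start of the episode above 0.03 m).
It also fails if it takes over 42 s, if anything falls off the work surface, if the arm or the gripper's body presses on something with over 40 N, if the wrist force passes 120 N, or if a joint passes its speed limit or range.

### The arm

A 6-joint arm with a two-finger parallel gripper is mounted at the origin on the work surface. World frame = base frame: x ahead of the robot, y to its left, z up, the work surface at z = 0. Lengths are in m, angles in rad, forces in N, time in s.
With the tool pointing down it reaches from about 0.35 to 0.875 m from the base axis. Payload 4.2 kg.
Tool frame: the origin (TCP) lies at the very end of the fingers, on their centre line; the grasp point (between the pads) lies 19 mm behind it (robot.tcp_to_grasp is the distance from the TCP to the grasp point, in m); x points along the fingers, z is the direction in which the jaws open and shut, and the axes are right-handed (so a half turn about x gives the same grasp; the last joint's range is limited). The gripper opens to 85 mm and grips with 20 to 120 N. Pads are 22 mm wide; open, the fingers measure 114 mm over their backs; the gripper's body (76 mm by 85 mm) begins 54 mm behind the grasp point. The pads swing forward as they close: fully open they stand 13 mm farther back than shut.
Start: joints at [-0.953, 0.385, 0.008, 0, -1.194, -0.259], TCP at [0.219, -0.585, 0.231] pointing down, gripper open.
Joint ranges: [-3.14, 3.14], [-1.21, 2.06], [-1.07, 1.41], [-3.16, 2.05], [-2.99, -0.16], [-3.1, 3.1]. Speed limits (rad/s): [2.79, 2.79, 3.14, 3.14, 3.14, 3.14].

### API

Orientations are given as a unit quaternion [w, x, y, z].
In Python, from cell import robot, imaging, ticket gives the robot as it stands. The module is installed in compiled form; this text tells all that it offers.
- The arm moves only by the tool move_arm, never from a script. Its argument "moves" is a list of rows, each a list of 3 entries, a list of its own where there are three numbers: the shift along the tool's x, y, z in m, then the turn, a rotation vector about the tool's x, y, z in rad, then the opening, from 0 (shut) to 1 (fully open). In form: [[[tx, ty, tz], [rx, ry, rz], hand], ...]. A call has exactly 10 rows; each row shifts and turns the commanded pose from where the row before left it, along the tool's axes as they then stand; what a row does not reach is not made up. A row lasts 1/12 s, in which the tool goes at most 41.7 mm and 7.16 degrees, less where a joint would pass 70% of its speed; a pose out of reach is approached as far as the arm can. A call with a gripper value outside its range is refused whole. The fingers move at their own pace and stop on an object; the grip force is fixed at half the most. Time passes only in rows, so rows that do not move let the fingers close, or fill a call up. It gives the time, the measured TCP pose, the force and the opening at its end, in the units of the state.
- robot.get_obs(): the state, without advancing time (a new reading comes with each control period).
- imaging.capture(name): name is "scene" or "side" or "wrist"; returns a dict with "image" (420x560x3 uint8, red, green, blue), "mtx" (3x3 intrinsics, pixels), "D" ([k1, k2, p1, p2, k3] as OpenCV has them; the pictures are not rectified), "eye" and "attitude" of the camera in the world. Camera axes: x right, y down, z forward; pixel columns grow to the right and rows downward; lengths in m; the calibration is good to about 2 mm. A picture is of the moment at which its call begins. There is no depth.
- ticket.finish_job(): hands the job in, once; it reports no verdict.
The state is a dict: "time": time; "joint_pos": joint angles; "joint_velocities": joint speeds; "effort": joint torques, N m; "eef_pos": TCP position; "orientation": TCP orientation; "wrist_force": force on the tool from outside, world axes, zero at the start; "torque": the same for the moment, N m; "opening": finger opening in m.
Only numpy, scipy, OpenCV 4.12 (cv2) and the standard library are available. Lean on these libraries where they do the work, as an engineer would, in place of code of your own. Each camera call takes 0.05 s, during which the arm holds its last target. There are 200 camera calls.

## Working session

There is one attempt and no reset: what is moved stays moved. The work goes in short steps, Python scripts to look and compute and a tool call to move; the robot and the scene stay as the last step left them, time stands still between calls to the robot, and variables do not carry over. Pictures are saved under pics/ and viewed, about 8 in all and at most 12, crops included, and the job is handed in when it is done.

Besides the shell and the picture viewer there is one more tool, called after ">>>" by a JSON object that holds its "fn" and its "kwargs". move_arm: Moves the arm, as the interface text tells. Its arguments: {"type":"object","properties":{"moves":{"type":"array"}},"required":["moves"]}

```bash
mkdir -p pics
python3 - <<'E'
from cell import robot, imaging
import cv2,pickle
o=robot.get_obs();print(o)
C={}
for n in["scene","side","wrist"]:
    c=imaging.capture(n);C[n]=c;cv2.imwrite(f"pics/{n}0.png",c["image"][:,:,::-1]);print(n,c["mtx"],c["D"],c["eye"],c["attitude"])
pickle.dump(C,open("c0.pkl","wb"))
E
```

```text
{'time': 0.0, 'joint_pos': array([-9.53378877e-01,  3.85531640e-01,  6.62194885e-03, -4.74291393e-04,
       -1.19400973e+00, -2.58629425e-01]), 'joint_velocities': array([-0.0001192 ,  0.00038057,  0.00091588,  0.00088847,  0.00014939,
       -0.00014897]), 'effort': array([ 3.38466734e-04, -3.92292130e+01,  1.88398433e+01,  4.18592915e+00,
       -4.55364003e-03, -1.63110858e-06]), 'eef_pos': array([ 0.2192834 , -0.5846413 ,  0.23023878]), 'orientation': array([ 0.40321202, -0.58050436,  0.40240785,  0.58180982]), 'wrist_force': array([0.03442959, 0.50692763, 0.1973195 ]), 'torque': array([ 0.01049272,  0.05582511, -0.01147348]), 'opening': 0.08538490367120184}
scene [[451.25523528   0.         276.79169541]
 [  0.         451.25523528 215.36089276]
 [  0.           0.           1.        ]] [-0.11362014  0.          0.          0.          0.        ] [ 1.41209375 -0.08304359  1.14585097] [-0.24498421  0.69809466  0.63397217 -0.22522403]
side [[430.54047862   0.         280.26461199]
 [  0.         430.54047862 211.49474896]
 [  0.           0.           1.        ]] [-0.07741664  0.          0.          0.          0.        ] [0.19004427 0.76344906 0.9594348 ] [ 0.08830043 -0.21607223  0.88973683 -0.39228077]
wrist [[327.79733329   0.         276.94632356]
 [  0.         327.79733329 209.50547029]
 [  0.           0.           1.        ]] [-0.06681798  0.          0.          0.          0.        ] [ 0.14702688 -0.61247073  0.37294181] [0.08695607 0.56325067 0.81173789 0.12754964]
```

View pics/scene0.png

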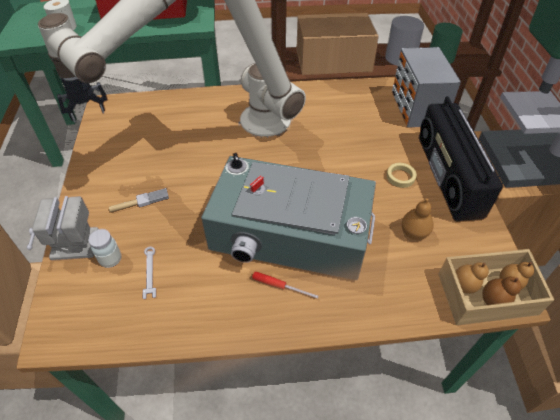

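View pics/side0.png

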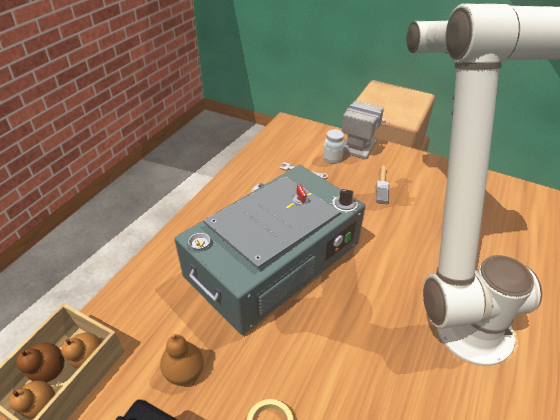

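The scene view has the red wing at about (257,184), yellow marks at (247,187) and (270,191), the dial at (236,163) and the dish at (357,226). In the side view the wing is at (302,193) and the dish at (200,241). Next I'll mask by colour and triangulate.

```bash
cat > h.py <<'E'
import numpy as np,cv2
from scipy.spatial.transform import Rotation as R
def rot(q): return R.from_quat(np.roll(q,-1))
def ray(c,p):
    u=cv2.undistortPoints(np.array([[p]],float),c["mtx"],c["D"])[0,0]
    return np.array(c["eye"]),rot(c["attitude"]).apply([*u,1.])
def onz(c,p,z):
    e,d=ray(c,p);return e+d*(z-e[2])/d[2]
def tri(ps):
    A=0;b=0
    for c,p in ps:
        e,d=ray(c,p);d=d/np.linalg.norm(d);P=np.eye(3)-np.outer(d,d);A=A+P;b=b+P@e
    x=np.linalg.solve(A,b);return x
def blobs(c,lo,hi,box,amin=4):
    h=cv2.cvtColor(c["image"],cv2.COLOR_RGB2HSV);m=cv2.inRange(h,lo,hi)
    x0,y0,x1,y1=box;k=np.zeros_like(m);k[y0:y1,x0:x1]=m[y0:y1,x0:x1]
    n,l,s,ce=cv2.connectedComponentsWithStats(k)
    return [(s[i][:5].tolist(),ce[i].round(1).tolist()) for i in range(1,n) if s[i][4]>=amin],l
E
python3 - <<'E'
import pickle;from h import *
C=pickle.load(open("c0.pkl","rb"))
for n,b in(("scene",(200,150,380,250)),("side",(180,160,370,270))):
    print(n,"red",blobs(C[n],(0,150,90),(8,255,255),b)[0]);print("yel",blobs(C[n],(20,120,110),(35,255,255),b)[0])
    x0,y0,x1,y1=b
    I=C[n]["image"][y0:y1,x0:x1,::-1];cv2.imwrite(f"pics/{n}c.png",cv2.resize(I,None,fx=4,fy=4,interpolation=cv2.INTER_CUBIC))
E
```

```text
scene red [([251, 178, 12, 14, 72], [256.9, 184.9])]
yel [([245, 186, 3, 2, 4], [245.8, 186.8]), ([268, 190, 7, 2, 9], [270.9, 190.6]), ([357, 224, 2, 3, 4], [357.8, 224.8])]
side red [([297, 185, 8, 17, 62], [300.1, 193.8]), ([300, 185, 6, 10, 10], [302.7, 189.5])]
yel [([307, 193, 4, 2, 5], [308.6, 193.6]), ([286, 203, 8, 5, 13], [289.6, 205.0]), ([200, 243, 3, 3, 4], [201.0, 244.0])]
```

View pics/scenec.png

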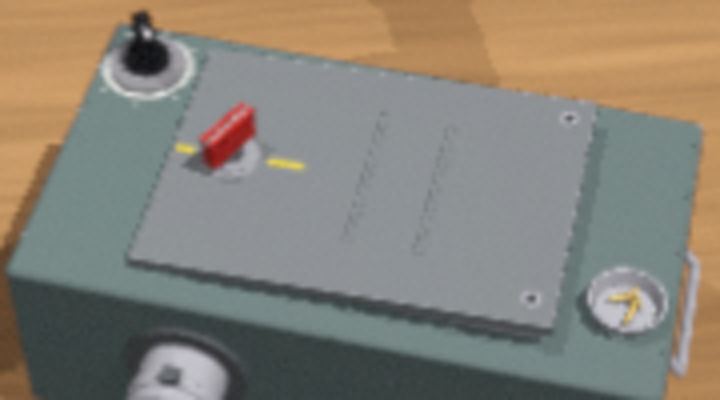

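View pics/sidec.png

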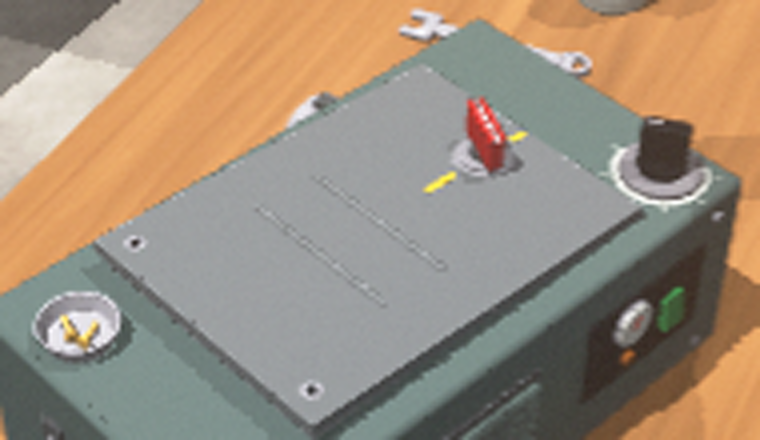

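Both crops show the wing, the two yellow marks and the screw holes: scene (342.3,179.5) and (332.8,224.5), side (257.8,257.3) and (213.8,220.5). I'll triangulate them.

Run:
```python
import pickle;from h import *
C=pickle.load(open("c0.pkl","rb"));s,d=C["scene"],C["side"]
T=lambda a,b:tri([(s,a),(d,b)]).round(4)
h1=T((342.25,179.5),(257.75,257.25));h2=T((332.75,224.5),(213.75,220.5))
print("holes",h1,h2,np.linalg.norm(h1-h2))
y1=onz(s,(245.8,186.8),.176);y2=onz(s,(271,190.6),.18);print("marks(scene)",y1,y2, "side",onz(d,(308.6+.5,193.6),.176),onz(d,(289.6,205),.18))
print("red",T((256.9,184.9),(300.5,193)))
a=T((200+204/4,150+136/4),(180+475/4,160+100/4));b=T((200+251/4,150+106/4),(180+500/4,160+136/4));print("wing ends",a,b,np.linalg.norm(a-b))
m=(h1+h2)/2
v=h2-h1; v=v[:2]/np.linalg.norm(v[:2]); yv=np.array([-v[1],v[0]])
print("press",m,"cover y",yv,"fastener pred",m[:2]-.225*yv, "cover yaw",np.degrees(np.arctan2(v[1],v[0])))
w=(a-b)[:2];wx=np.array([w@v,w@yv]);print("wing angle cw",-np.degrees(np.arctan2(wx[1],wx[0])))
print("dish",onz(s,(357,226),.18),"dial",onz(s,(236,163),.21))
from cell import robot
o=robot.get_obs();print(rot(o["orientation"]).as_matrix().round(3))
```

```text
holes [0.5339 0.1863 0.1959] [0.6942 0.1302 0.1962] 0.16983341838401533
marks(scene) [ 0.51816208 -0.09242309  0.176     ] [ 0.54384813 -0.02090075  0.18      ] side [ 0.5301022  -0.10499677  0.176     ] [ 0.55568854 -0.03180991  0.18      ]
red [ 0.5396 -0.0615  0.2056]
wing ends [ 0.5505 -0.0766  0.2203] [ 0.5209 -0.0445  0.2207] 0.04366611958944827
press [0.61405 0.15825 0.19605] cover y [0.3303242  0.94386754] fastener pred [ 0.53972706 -0.0541202 ] cover yaw -19.28845409482442
wing angle cw 28.031823662709915
dish [0.69462063 0.19948044 0.18      ] dial [ 0.45152185 -0.11606862  0.21      ]
[[-0.001 -0.936 -0.351]
 [ 0.002 -0.351  0.936]
 [-1.     0.     0.002]]
```

>>> {"fn": "move_arm", "kwargs": {"moves": [[[-0.035,0,0],[0,0,0],1],[[-0.035,0,0],[0,0,0],1],[[0,-0.0269,0.0212],[0,0,0],1],[[0,-0.0269,0.0212],[0,0,0],1],[[0,-0.0269,0.0212],[0,0,0],1],[[0,-0.0269,0.0212],[0,0,0],1],[[0,-0.0269,0.0212],[0,0,0],1],[[0,-0.0269,0.0212],[0,0,0],1],[[0,-0.0269,0.0212],[0,0,0],1],[[0,-0.0269,0.0212],[0,0,0],1]]}}

```text
time: 0.98
eef_pos: [0.3618, -0.3491, 0.3011]
orientation: [0.403, -0.581, 0.403, 0.581]
wrist_force: [0.6, -0.7, -0.0]
opening: 0.0853
```

>>> {"fn": "move_arm", "kwargs": {"moves": [[[0,-0.0269,0.0212],[0,0,0],0.6],[[0,-0.0269,0.0212],[0,0,0],0.6],[[0,-0.0269,0.0212],[0,0,0],0.6],[[0,-0.0269,0.0212],[0,0,0],0.6],[[0,-0.0269,0.0212],[0,0,0],0.6],[[0,-0.0269,0.0212],[0,0,0],0.6],[[0,-0.0269,0.0212],[0,0,0],0.6],[[0,-0.0269,0.0212],[0,0,0],0.6],[[0,-0.0269,0.0212],[0,0,0],0.6],[[0,-0.0269,0.0212],[0,0,0],0.6]]}}

```text
time: 1.82
eef_pos: [0.5392, -0.0562, 0.3012]
orientation: [0.403, -0.581, 0.403, 0.581]
wrist_force: [1.3, -0.6, -0.5]
opening: 0.0513
```

>>> {"fn": "move_arm", "kwargs": {"moves": [[[0,0,0],[-0.12,0,0],0.6],[[0,0,0],[-0.12,0,0],0.6],[[0,0,0],[-0.12,0,0],0.6],[[0,0,0],[-0.12,0,0],0.6],[[0,0,0],[-0.12,0,0],0.6],[[0,0,0],[-0.12,0,0],0.6],[[0,0,0],[-0.12,0,0],0.6],[[0,0,0],[-0.12,0,0],0.6],[[0,0,0],[-0.12,0,0],0.6],[[0,0,0],[-0.12,0,0],0.6]]}}

```text
time: 2.65
eef_pos: [0.5386, -0.0578, 0.3009]
orientation: [0.002, -0.707, 0.002, 0.707]
wrist_force: [-0.2, -0.8, 0.5]
opening: 0.051
```

>>> {"fn": "move_arm", "kwargs": {"moves": [[[0,0,0],[-0.12,0,0],0.6],[[0,0,0],[-0.12,0,0],0.6],[[0,0,0],[-0.12,0,0],0.6],[[0,0,0],[-0.12,0,0],0.6],[[0,0,0],[-0.12,0,0],0.6],[[0,0,0],[-0.12,0,0],0.6],[[0,0,0],[-0.04,0,0],0.6],[[0,0,0],[0,0,0],0.6],[[0,0,0],[0,0,0],0.6],[[0,0,0],[0,0,0],0.6]]}}

```text
time: 3.48
eef_pos: [0.5388, -0.0579, 0.3012]
orientation: [-0.258, -0.658, -0.258, 0.658]
wrist_force: [0.1, 0.0, 0.1]
opening: 0.0516
```

Run:
```python
from cell import robot, imaging
import pickle;from h import *
o=robot.get_obs();print(o["time"],o["eef_pos"],o["joint_pos"].round(3),o["wrist_force"],o["opening"]);M=rot(o["orientation"]).as_matrix();print(M.round(3))
c=imaging.capture("wrist");pickle.dump(c,open("w1.pkl","wb"));cv2.imwrite("pics/w1.png",c["image"][:,:,::-1])
print(c["eye"])
print(blobs(c,(0,150,90),(8,255,255),(0,0,560,420),20)[0],blobs(c,(20,120,110),(35,255,255),(0,0,560,420),10)[0])
```

```text
3.4833 [ 0.53876448 -0.05785772  0.30115272] [ 0.192  0.2   -0.077 -0.    -1.294  0.555] [0.12549221 0.01967425 0.10467589] 0.05161205596252496
[[-0.     0.679 -0.734]
 [ 0.    -0.734 -0.679]
 [-1.    -0.     0.   ]]
[ 0.59264305 -0.11525389  0.44372416]
[([111, 46, 68, 43, 1364], [144.0, 67.7]), ([274, 181, 18, 66, 655], [282.2, 214.0])] [([310, 179, 17, 13, 102], [318.1, 184.9]), ([223, 218, 30, 19, 184], [237.2, 227.1])]
```

View pics/w1.png

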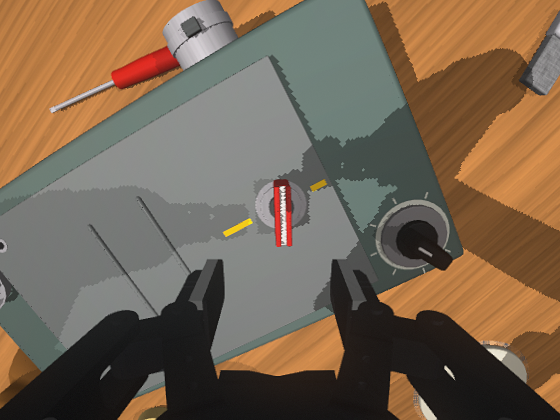

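The wrist view shows the wing slot running from about (281.5,187) to (284.5,245), with the jaws straddling it. The yellow marks are at (318,185) and (237,227). I'll work out the offset.

Run:
```python
import pickle;from h import *
c=pickle.load(open("w1.pkl","rb"))
b,l=blobs(c,(0,0,190),(179,70,255),(270,178,298,250),3);print(b)
ys,xs=np.nonzero(l);p=np.polyfit(ys,xs,1);e=[(np.polyval(p,y),y) for y in(ys.min(),ys.max())];print(e)
P=[onz(c,q,.216)[:2] for q in e];w=P[1]-P[0]
print(P,np.mean(P,0),np.linalg.norm(w),"yaw",np.degrees(np.arctan2(w[1],w[0])))
a,d=[onz(c,q,z)[:2] for q,z in(((318.1,184.9),.184),((237.2,227.1),.186))];v=d-a;print(a,d,"cover y yaw",np.degrees(np.arctan2(v[1],v[0])),"slot length check, mid",(a+d)/2)
```

```text
[([279, 186, 6, 6, 24], [282.0, 188.3]), ([280, 193, 7, 52, 204], [283.2, 219.9])]
[(np.float64(282.09426766562785), np.int64(186)), (np.float64(283.97133125412574), np.int64(244))]
[array([ 0.55226502, -0.07698046]), array([ 0.52051637, -0.04505414])] [ 0.53639069 -0.0610173 ] 0.04502517398426 yaw 134.84013454360044
[ 0.52571715 -0.09218356] [ 0.55046058 -0.02036417] cover y yaw 70.9899969964391 slot length check, mid [ 0.53808887 -0.05627387]
```

>>> {"fn": "move_arm", "kwargs": {"moves": [[[0,0,0.0035],[-0.035,0,0],0.6],[[0.02,0,0],[0,0,0],0.6],[[0.02,0,0],[0,0,0],0.6],[[0.02,0,0],[0,0,0],0.6],[[0.02,0,0],[0,0,0],0.6],[[0.015,0,0],[0,0,0],0.6],[[0.008,0,0],[0,0,0],0.6],[[0.005,0,0],[0,0,0],0.6],[[0,0,0],[0,0,0],0.6],[[0,0,0],[0,0,0],0.6]]}}

```text
time: 4.37
eef_pos: [0.5368, -0.0602, 0.194]
orientation: [0.27, 0.654, 0.27, -0.653]
wrist_force: [0.2, -1.7, -0.0]
opening: 0.0512
```

>>> {"fn": "move_arm", "kwargs": {"moves": [[[0,0,0],[0,0,0],0],[[0,0,0],[0,0,0],0],[[0,0,0],[0,0,0],0],[[0,0,0],[0,0,0],0],[[0,0,0],[0,0,0],0],[[0,0,0],[0,0,0],0],[[0,0,0],[0,0,0],0],[[0,0,0],[0,0,0],0],[[0,0,0],[0,0,0],0],[[0,0,0],[0,0,0],0]]}}

```text
time: 5.2
eef_pos: [0.5366, -0.0604, 0.1948]
orientation: [0.27, 0.654, 0.269, -0.653]
wrist_force: [-3.5, -0.4, 5.9]
opening: 0.0109
```

>>> {"fn": "move_arm", "kwargs": {"moves": [[[0,0,0],[0.1,0,0],0],[[0,0,0],[0.1,0,0],0],[[0,0,0],[0.1,0,0],0],[[0,0,0],[0.1,0,0],0],[[0,0,0],[0.1,0,0],0],[[0,0,0],[0.1,0,0],0],[[0,0,0],[0.1,0,0],0],[[0,0,0],[0.1,0,0],0],[[0,0,0],[0.1,0,0],0],[[0,0,0],[0.1,0,0],0]]}}

```text
time: 6.03
eef_pos: [0.536, -0.0605, 0.1947]
orientation: [-0.078, 0.703, -0.078, -0.703]
wrist_force: [-2.6, -1.2, 7.4]
opening: 0.0108
```

>>> {"fn": "move_arm", "kwargs": {"moves": [[[0,0,0],[0.07,0,0],0],[[0,0,0],[0.05,0,0],0],[[0,0,0],[0,0,0],0],[[0,0,0],[0,0,0],0],[[0,0,0],[0,0,0],0],[[0,0,0],[0,0,0],0],[[0,0,0],[0,0,0],0.5],[[0,0,0],[0,0,0],0.5],[[0,0,0],[0,0,0],0.5],[[0,0,0],[0,0,0],0.5]]}}

```text
time: 6.87
eef_pos: [0.5361, -0.0602, 0.1929]
orientation: [0.119, -0.697, 0.119, 0.697]
wrist_force: [-0.0, -0.4, 0.3]
opening: 0.0426
```

>>> {"fn": "move_arm", "kwargs": {"moves": [[[0,0,0],[0,0,0],0.5],[[0,0,0],[0,0,0],0.5],[[0,0,0],[0,0,0],0.5],[[0,0,0],[0,0,0],0.5],[[-0.02,0,0],[0,0,0],0.5],[[-0.02,0,0],[0,0,0],0.5],[[-0.02,0,0],[0,0,0],0.5],[[-0.02,0,0],[0,0,0],0.5],[[-0.015,0,0],[0,0,0],0.5],[[0,0,0],[0,0,0],0.5]]}}

```text
time: 7.7
eef_pos: [0.538, -0.0603, 0.2921]
orientation: [-0.119, 0.7, -0.118, -0.695]
wrist_force: [-0.1, -0.0, 0.0]
opening: 0.0427
```

Run:
```python
from cell import robot, imaging
import pickle;from h import *
o=robot.get_obs();print(o["time"],o["eef_pos"],o["joint_pos"].round(3),o["wrist_force"],o["opening"]);M=rot(o["orientation"]).as_matrix();print(M.round(3))
c=imaging.capture("wrist");pickle.dump(c,open("w2.pkl","wb"));cv2.imwrite("pics/w2.png",c["image"][:,:,::-1])
print(blobs(c,(0,150,90),(8,255,255),(0,0,560,420),20)[0],blobs(c,(20,120,110),(35,255,255),(0,0,560,420),10)[0])
```

```text
7.7 [ 0.53800002 -0.06033486  0.29213975] [ 0.189  0.199 -0.101  0.002 -1.263 -0.526] [-0.08489925 -0.04872249  0.00750463] 0.042726290047074546
[[ 0.007 -0.33  -0.944]
 [-0.    -0.944  0.33 ]
 [-1.    -0.002 -0.007]]
[([274, 181, 14, 6, 51], [281.2, 183.5]), ([272, 188, 6, 62, 308], [274.8, 217.3]), ([284, 188, 6, 62, 314], [286.3, 218.7]), ([0, 374, 16, 25, 170], [6.1, 386.4]), ([0, 402, 7, 8, 26], [2.1, 405.2])] [([277, 156, 8, 17, 116], [280.1, 163.9]), ([277, 249, 7, 21, 127], [280.5, 258.9])]
```

View pics/w2.png

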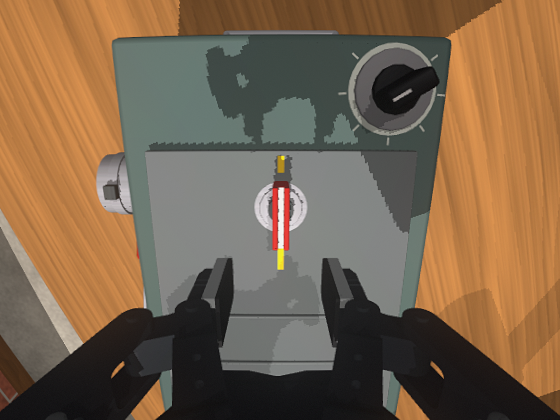

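The slot is collinear with both yellow marks (columns 280–281), so the fastener is aligned, and it has been released. Now I'll shut the fingers and go over the press point.

>>> {"fn": "move_arm", "kwargs": {"moves": [[[0,-0.023,0],[0,0,0],0],[[0,-0.023,0],[0,0,0],0],[[0,-0.023,0],[0,0,0],0],[[0,-0.023,0],[0,0,0],0],[[0,-0.023,0],[0,0,0],0],[[0,-0.023,0],[0,0,0],0],[[0,-0.023,0],[0,0,0],0],[[0,-0.023,0],[0,0,0],0],[[0,-0.023,0],[0,0,0],0],[[0,-0.023,0],[0,0,0],0]]}}

```text
time: 8.58
eef_pos: [0.612, 0.1578, 0.2864]
orientation: [0.118, -0.696, 0.119, 0.698]
wrist_force: [0.2, -0.3, -0.8]
opening: 0.0
```

>>> {"fn": "move_arm", "kwargs": {"moves": [[[0.02,0,0],[0,0,0],0],[[0.02,0,0],[0,0,0],0],[[0.02,0,0],[0,0,0],0],[[0.015,0,0],[0,0,0],0],[[0.007,0,0],[0,0,0],0],[[0.004,0,0],[0,0,0],0],[[0,0,0],[0,0,0],0],[[0,0,0],[0,0,0],0],[[0,0,0],[0,0,0],0],[[0,0,0],[0,0,0],0]]}}

```text
time: 9.42
eef_pos: [0.6128, 0.157, 0.2035]
orientation: [-0.119, 0.698, -0.118, -0.696]
wrist_force: [0.7, -1.0, 0.8]
opening: -0.0002
```

Run:
```python
from cell import robot, imaging
import pickle;from h import *
o=robot.get_obs();print(o["time"],o["eef_pos"],o["wrist_force"],o["opening"])
c=imaging.capture("wrist");s=imaging.capture("scene");pickle.dump((c,s),open("w3.pkl","wb"));cv2.imwrite("pics/w3.png",np.hstack([c["image"][120:420,:400],cv2.resize(s["image"][140:260,220:380],(400,300))])[:,:,::-1])
```

```text
9.4167 [0.61283838 0.1569892  0.20348346] [ 0.73215303 -0.97393996  0.7640988 ] -0.0002081810627647566
```

View pics/w3.png

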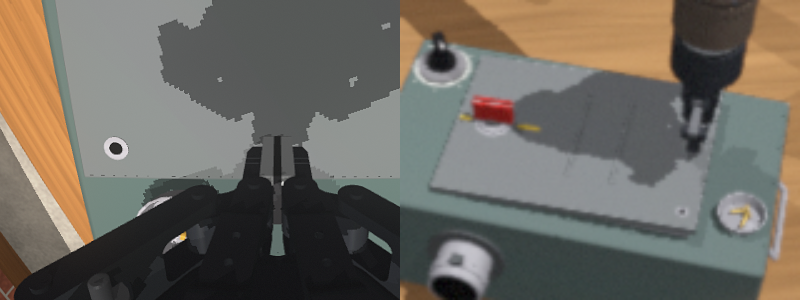

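The closed fingers are over the cover's free end, midway between the holes and clear of the dish. Now I'll press slowly.

>>> {"fn": "move_arm", "kwargs": {"moves": [[[0.002,0,0],[0,0,0],0],[[0.002,0,0],[0,0,0],0],[[0.002,0,0],[0,0,0],0],[[0.002,0,0],[0,0,0],0],[[0.002,0,0],[0,0,0],0],[[0.002,0,0],[0,0,0],0],[[0.002,0,0],[0,0,0],0],[[0,0,0],[0,0,0],0],[[0,0,0],[0,0,0],0],[[0,0,0],[0,0,0],0]]}}

```text
time: 10.35
eef_pos: [0.6125, 0.1571, 0.1892]
orientation: [-0.119, 0.697, -0.118, -0.697]
wrist_force: [-2.0, 0.7, 5.2]
opening: 0.0001
```

>>> {"fn": "move_arm", "kwargs": {"moves": [[[0.001,0,0],[0,0,0],0],[[0.001,0,0],[0,0,0],0],[[0.001,0,0],[0,0,0],0],[[0.001,0,0],[0,0,0],0],[[0,0,0],[0,0,0],0],[[0,0,0],[0,0,0],0],[[0,0,0],[0,0,0],0],[[0,0,0],[0,0,0],0],[[0,0,0],[0,0,0],0],[[0,0,0],[0,0,0],0]]}}

```text
time: 11.18
eef_pos: [0.6125, 0.1572, 0.186]
orientation: [-0.119, 0.698, -0.118, -0.697]
wrist_force: [-2.9, 1.6, 7.5]
opening: 0.0
```

>>> {"fn": "move_arm", "kwargs": {"moves": [[[0.001,0,0],[0,0,0],0],[[0.001,0,0],[0,0,0],0],[[0,0,0],[0,0,0],0],[[0,0,0],[0,0,0],0],[[0,0,0],[0,0,0],0],[[0,0,0],[0,0,0],0],[[0,0,0],[0,0,0],0],[[0,0,0],[0,0,0],0],[[0,0,0],[0,0,0],0],[[0,0,0],[0,0,0],0]]}}

```text
time: 12.02
eef_pos: [0.6125, 0.1572, 0.1851]
orientation: [-0.119, 0.698, -0.118, -0.696]
wrist_force: [-5.5, 1.5, 12.2]
opening: -0.0
```

>>> {"fn": "move_arm", "kwargs": {"moves": [[[0.001,0,0],[0,0,0],0],[[0.0005,0,0],[0,0,0],0],[[0,0,0],[0,0,0],0],[[0,0,0],[0,0,0],0],[[0,0,0],[0,0,0],0],[[0,0,0],[0,0,0],0],[[0,0,0],[0,0,0],0],[[0,0,0],[0,0,0],0],[[0,0,0],[0,0,0],0],[[0,0,0],[0,0,0],0]]}}

```text
time: 12.85
eef_pos: [0.6125, 0.1572, 0.185]
orientation: [-0.118, 0.698, -0.118, -0.696]
wrist_force: [-7.2, 1.3, 15.9]
opening: -0.0002
```

Run:
```python
from cell import robot, imaging
from h import *
s=imaging.capture("scene");d=imaging.capture("side")
o=robot.get_obs();print(o["time"],o["eef_pos"],o["wrist_force"])
cv2.imwrite("pics/f.png",np.hstack([cv2.resize(s["image"][140:260,220:380],(400,300)),cv2.resize(d["image"][160:280,190:350],(400,300))])[:,:,::-1])
```

```text
12.95 [0.61253385 0.15716719 0.18503267] [-7.12457196  1.5880995  16.42937215]
```

View pics/f.png

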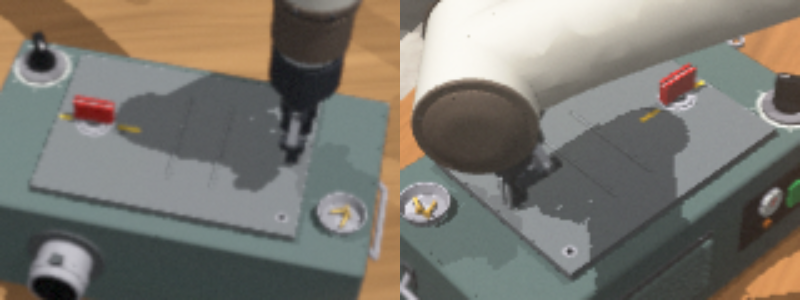

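The height stayed at 0.185 m while the force rose from 12 to 16 N, so the cover is on its metal stop. The wing is still in line with the marks, and the dish and dial look untouched.

```bash
python3 -c "
from cell import ticket;print(ticket.finish_job())"
```

```text
the job is handed in; nothing more can be done
None
```

The filter cover is closed and held flush, and I handed the job in at about 13 s of the 42 s allowed. `finish_job` gave no verdict.

- **Fastener:** I gripped the wing and turned it about 1.12 rad clockwise. After letting go, a close-up showed the slot in line with both yellow marks. It still looked in line in the last pictures.
- **Cover:** I pressed with closed fingers at (0.6125, 0.157), within a few mm of the middle between the screw holes as measured from the pictures. The fingertips stopped at 0.185 m, the flush height. The vertical force then rose from 12 to 16 N without further travel, so the cover is on its metal stop. I handed in while holding about 16 N, with a sideways force of about 7 N.
- **Rest of the bench:** The dial and dish looked untouched in the last pictures. I did not measure their positions again, and I did not check the other items after the moves.
- **Measurement disagreements:** The wing top came out about 4 mm too high from the two fixed cameras, and the cover angle differed by about 0.3° between views. I used the given heights and the wrist view instead.

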